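# Set the glue-up frame with its stay

### The arm

A 6-joint arm with a two-finger parallel gripper is mounted at the origin on the work surface. World frame = base frame: x ahead of the robot, y to its left, z up, the work surface at z = 0. Lengths are in m, angles in rad, forces in N, time in s.
With the tool pointing down it reaches from about 0.325 to 0.9 m from the base axis. Payload 3.5 kg.
Tool frame: the origin (TCP) lies at the very end of the fingers, on their centre line; the grasp point (between the pads) lies 19 mm behind it (r.hold_point_z is the distance from the TCP to the grasp point, in m); z points along the fingers, y is the line along which they close (so a half turn about z gives the same grasp; the last joint's range is limited). The gripper opens to 85 mm and grips with 20 to 120 N. Pads are 22 mm wide; open, the fingers measure 114 mm over their backs; the gripper's body (76 mm by 85 mm) begins 54 mm behind the grasp point. The pads swing forward as they close: fully open they stand 13 mm farther back than shut.
Start: joints at [-0.103, 0.276, -0.026, 1.268, 0, 1.467], TCP at [0.625, -0, 0.197] pointing down, gripper open.
Joint ranges: [-3.12, 3.12], [-0.85, 1.88], [-1.08, 1.24], [-1.95, 2.15], [-1.57, 1.53], [-3.14, 3.14]. Speed limits (rad/s): [2.57, 2.57, 3.14, 3.14, 3.14, 3.14].

### API

Orientations are given as a unit quaternion [x, y, z, w].
In Python, from station import r, cams, ticket, status gives the robot as it stands. Calls block until the motion is done:
- r.move_ptp(position, orientation): joint-space move of the TCP to a pose.
- r.move_linear(position, velocity=0.15, frame=None, f_stop=None): straight line of the TCP; frame=None keeps the orientation; velocity is the mean speed in m/s. With f_stop (N) it stops when the force on the tool has changed by that much, and returns True; else False.
- r.move_joints(angles): joint-space move.
- r.move_gripper(opening): finger opening in m; the grip force is fixed at half the most; returns when the fingers have stopped.
- r.dwell(seconds).
- r.ik(position, orientation): joint angles nearest the present ones, or None.
- cams.camera(name): name is "scene" or "side" or "wrist"; returns a dict with "image" (400x640x3 uint8, red, green, blue), "range_z" (400x640 float32, m along the optical axis (not along the pixel's ray), 0 where there is no reading), "camera_matrix" (3x3 intrinsics, pixels), "k1" (the pictures are not rectified: a ray, as slopes to the right and down, at radius r is drawn at 1 + k1 r^2 times it, then the intrinsics apply), "R" (3x3) and "t" (3): a world point X has camera coordinates R X + t; the wrist camera has in their place "hand_eye" (4x4, takes a point from camera to tool coordinates, whose origin is the TCP and whose axes are the flange's). Camera axes: x right, y down, z forward; pixel columns grow to the right and rows downward; lengths in m; the calibration is good to about 2 mm. A picture is of the moment at which its call begins: read the wrist's pose just before it.
A pose or a line that the arm cannot do raises r.PlanningError and nothing moves.
- ticket.close_job(): hands the job in; it is judged then, once.
Readings, each from a call of its own:
- status.get_time(): time.
- status.get_joints(): joint angles.
- status.get_qd(): joint speeds.
- status.get_effort(): joint torques, N m.
- status.get_tool_pos(): TCP position.
- status.get_tool_rot(): TCP orientation.
- status.get_ft_force(): force on the tool from outside, world axes, zero at the start.
- status.get_torque(): the same for the moment, N m.
- status.get_width(): finger opening in m.
- status.get_grasp_force(): force on a finger pad.
Only numpy, scipy, OpenCV 4.12 (cv2) and the standard library are available. Lean on these libraries where they do the work, as an engineer would, in place of code of your own. Each camera call takes 0.05 s, during which the arm holds its last target. There are 200 camera calls.

### The job

Set the wooden glue-up frame to the width for the next panel: lift its stay bar by the black ball knob, slide the moving jaw in, and drop the third hole, counted from the knob, over the steel peg on the fixed jaw. The stay must lie flat on its seat with the peg standing through that hole; then let go.

Things in the scene. Friction and masses are not known exactly. Their poses are not given: they have to be found in the camera images.
- knob (a point): Centre of the black 30 mm ball knob (12 mm stem) at the free end of the stay, a flat wooden bar 300 x 46 x 10 mm with four 26 mm holes in a row, 45 mm apart. x: along the bar from hinge to knob; y: across; z: up. Ball centre: 265 mm along x and 39 mm above the hinge axis, 34 mm above the bar's top face. The moving jaw follows the knob along x, friction 2 to 3 N, and starts too far back.
- third_hole (a point): Centre of the stay's third hole counted from the knob, at the bar's underside; through hole, 26 mm diameter, axes as the knob's. It lies 135 mm along x and 5 mm below the hinge axis, so 130 mm back and 44 mm down from the ball's centre. The holes on either side are 45 mm away. The start finds the bar level, its knob end just short of the peg.
- peg (a point): Foot of the upright fixed steel peg on its 34 mm round seat on the fixed jaw, in line with the bar. Peg 12 mm diameter, 20 mm tall, its upper 8 mm tapered to a 5 mm tip. x: the way the stay points, along which the jaw slides; z: up. The level bar's underside lies at this point's height, the hinge axis always 5 mm above it.
- stay (a joint): Lift angle (rad) of the stay about its hinge, a level axis across the bar on top of the sliding jaw: 0 = level, at its lower stop, flat on the seat; grows as the knob rises, to 1.3. The bar (0.16 kg) cannot swing sideways and falls back when let go. To clear the peg with the third hole it needs about 0.2 rad.

How it is judged:
By the outcome, as a careful person would: the job done as asked, in the order asked, and still so for the second after the job is handed in, with the robot touching nothing.
It also fails if it takes over 40 s, if anything falls off the work surface, if the arm or the gripper's body presses on something with over 40 N, if the wrist force passes 120 N, or if a joint passes its speed limit or range.

## Working session

There is one attempt and no reset: what is moved stays moved. The work goes in short steps, each a Python script; the robot and the scene stay as the last script left them, time stands still between calls to the robot, and variables do not carry over. Pictures are saved under pics/ and viewed, at most 10 in all, crops included, and the job is handed in when it is done.

```bash
mkdir -p pics; cat > h.py <<'E'
import numpy as np, cv2
from scipy.spatial.transform import Rotation as Rn
from station import r, cams, ticket, status
def grab(name):
    p=np.array(status.get_tool_pos()); q=np.array(status.get_tool_rot())
    c=cams.camera(name)
    if name=="wrist":
        T=np.eye(4); T[:3,:3]=Rn.from_quat(q).as_matrix(); T[:3,3]=p
        M=T@np.array(c["hand_eye"]); 
    else:
        M=np.eye(4); R=np.array(c["R"]); M[:3,:3]=R.T; M[:3,3]=-R.T@np.array(c["t"])
    c["M"]=M; return c
def ray(c,u,v):
    K=np.array(c["camera_matrix"]); d=np.array([(u-K[0,2])/K[0,0],(v-K[1,2])/K[1,1]]); s=d.copy()
    for _ in range(20): s=d/(1+c["k1"]*(s@s))
    return c["M"][:3,3], c["M"][:3,:3]@np.array([s[0],s[1],1])
def pix(c,u,v,w=1):
    o,d=ray(c,u,v); z=c["range_z"][int(v)-w:int(v)+w+1,int(u)-w:int(u)+w+1]; z=np.median(z[z>0])
    return o+d*z
def atz(c,u,v,h):
    o,d=ray(c,u,v); return o+d*(h-o[2])/d[2]
def save(c,n): cv2.imwrite("pics/"+n,cv2.cvtColor(c["image"],cv2.COLOR_RGB2BGR))
E
python3 - <<'E'
from h import *
import pickle
for n in ("scene","side"):
    c=grab(n); save(c,n+"0.png"); pickle.dump(c,open(n+"0.pkl","wb"))
print(status.get_tool_rot(),r.hold_point_z)
E
```

```text
[ 7.07084249e-01  7.07128608e-01 -6.23035519e-04 -7.79990313e-04] 0.0187
```

View pics/scene0.png

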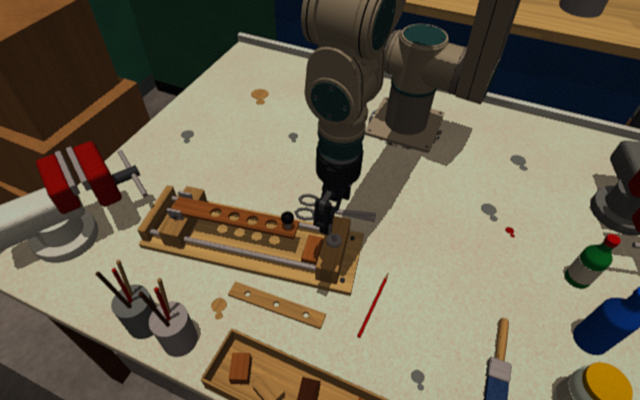

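View pics/side0.png

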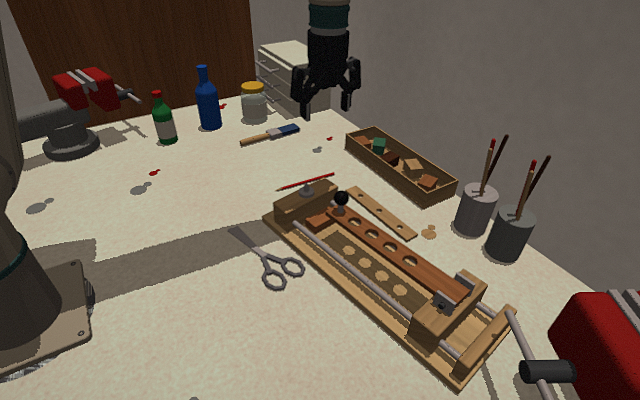

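The scene picture shows the knob at (288,217) and the peg and seat near (335,240). In the side picture the knob is at (341,198), the peg near (306,188), and the bar's holes run from (357,222) to (411,261). I'll enlarge both.

```bash
python3 - <<'E'
from h import *
import pickle
a=pickle.load(open("side0.pkl","rb"));b=pickle.load(open("scene0.pkl","rb"))
A=cv2.resize(a["image"][165:290,260:460],None,fx=4,fy=4,interpolation=2)[:300]
B=cv2.resize(b["image"][190:265,180:380],None,fx=4,fy=4,interpolation=2)
cv2.imwrite("pics/c.png",np.vstack([A,B])[:,:,::-1])
for c,l in((a,[(341,198),(306,190),(348,212),(357,222),(411,261)]),(b,[(288,217),(335,240),(270,226),(215,212)])):
    for p in l: print(p,pix(c,*p).round(4))
E
```

```text
(341, 198) [ 0.5803 -0.1333  0.1368]
(306, 190) [ 0.5665 -0.022   0.0893]
(348, 212) [ 0.6    -0.1334  0.0934]
(357, 222) [ 0.6353 -0.1226  0.0423]
(411, 261) [ 0.6606 -0.2659  0.0398]
(288, 217) [ 0.5926 -0.1169  0.1391]
(335, 240) [ 0.5718 -0.0125  0.0875]
(270, 226) [ 0.5533 -0.191   0.0205]
(215, 212) [ 0.5717 -0.3396  0.0207]
```

View pics/c.png

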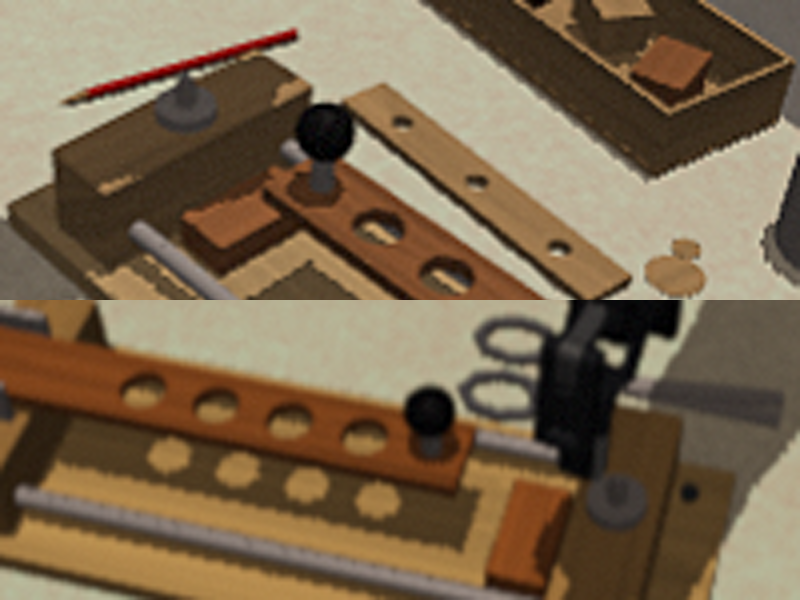

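The crop shows, in full-picture pixels:
- **Side:** ball (341.2,197.7), seat centre (306.5,191.7), peg tip (306,183.5).
- **Scene:** ball (287.5,217.5), seat (334,240), and holes from (271.2,224) to (215.7,212.5).

The knob end stops just short of the peg, as described.

```bash
python3 - <<'E'
from h import *
import pickle
a=pickle.load(open("side0.pkl","rb"));b=pickle.load(open("scene0.pkl","rb"))
def tri(p,q):
    o1,d1=ray(a,*p);o2,d2=ray(b,*q)
    s=np.linalg.lstsq(np.c_[d1,-d2],o2-o1,rcond=None)[0]
    x,y=o1+s[0]*d1,o2+s[1]*d2; return (x+y)/2,np.linalg.norm(x-y)
k,e=tri((341.2,197.7),(287.5,217.5));print("knob",k,e)
s,e=tri((306.5,191.7),(334,240));print("seat",s,e)
h=k[2]-.034
H=[atz(b,*p,h) for p in((271.2,224),(252.7,220.2),(234,216.2),(215.7,212.5))]
S=[atz(a,*p,h) for p in((354.75,222),(371.5,234))]
print(np.round(H,4),np.round(S,4)); d=H[0]-H[3]; print(np.linalg.norm(d)/3,np.degrees(np.arctan2(d[1],d[0])))
print(atz(a,306.5,191.7,k[2]-.044),atz(b,334,240,k[2]-.044))
for q in (Rn.from_quat(status.get_tool_rot()),): print(q.as_matrix().round(3), np.array(a["M"][:3,3]))
E
```

```text
knob [ 0.58739653 -0.12236634  0.12788931] 0.0023799903355380355
seat [ 0.56935602 -0.01679374  0.08083749] 0.002559383584482906
[[ 0.5949 -0.1602  0.0939]
 [ 0.6027 -0.2039  0.0939]
 [ 0.6102 -0.249   0.0939]
 [ 0.6183 -0.2934  0.0939]] [[ 0.5937 -0.1653  0.0939]
 [ 0.6011 -0.2089  0.0939]]
0.04507186082570385 99.96480328773934
[ 0.56795959 -0.02162264  0.08388931] [ 0.57029107 -0.01534233  0.08388931]
[[-0.     1.    -0.002]
 [ 1.     0.     0.   ]
 [ 0.    -0.002 -1.   ]] [ 0.24750833 -0.58421208  0.5716573 ]
```

```bash
cat >> h.py <<'E'
def setdir(deg):
    global u
    a=np.radians(deg); u=np.array([np.cos(a),np.sin(a),0])
setdir(100)
def quat(th=0.):   # tool x along bar, z down, pitched with the bar's lift th
    z=np.array([0,0,1.]); x=np.cos(th)*u+np.sin(th)*z; d=np.sin(th)*u-np.cos(th)*z
    return Rn.from_matrix(np.c_[x,np.cross(d,x),d]).as_quat(), d
def tcp(p,th=0.):  # TCP so that grasp point is at p
    q,d=quat(th); return np.array(p)+d*r.hold_point_z,q
E
python3 - <<'E'
from h import *
import pickle
p,q=tcp([.582,-.09,.24]); r.move_ptp(p,q); r.dwell(.2)
c=grab("wrist"); save(c,"w0.png"); pickle.dump(c,open("w0.pkl","wb"))
print(status.get_tool_pos(),status.get_time())
E
```

```text
[ 0.58206997 -0.08906202  0.22068828] 0.8417
```

View pics/w0.png

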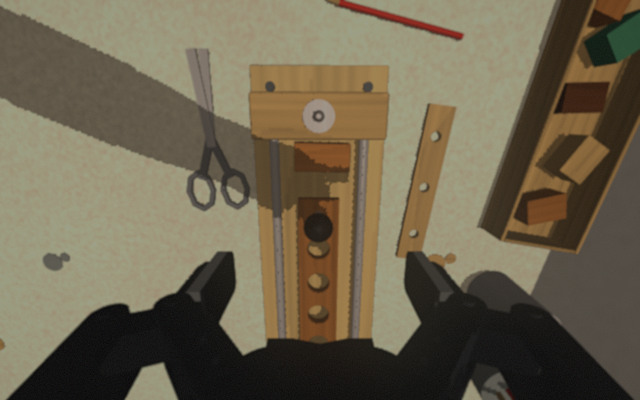

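The wrist view shows the ball at (318,227), the seat and peg at (319,116), and the first holes at (318,250), (318,282) and (318,313). The frame is upright in the picture, so the 100° heading holds.

```bash
python3 - <<'E'
from h import *
import pickle
c=pickle.load(open("w0.pkl","rb"))
k=atz(c,318,227,.128); s=atz(c,319,116,.084); print(k,s)
H=[atz(c,318,v,.094) for v in(282,313)];print(H)
for a,b in((k,s),(H[1],s)): d=b-a; print(np.linalg.norm(d[:2]),np.degrees(np.arctan2(d[1],d[0])))
print("seat rng",pix(c,313,108),"block",pix(c,275,115),"bar",pix(c,318,266),"ballTop",pix(c,318,227))
E
```

```text
[ 0.58648779 -0.1217466   0.128     ] [ 0.5687978  -0.01662859  0.084     ]
[array([ 0.60075343, -0.20440263,  0.094     ]), array([ 0.60832272, -0.24754922,  0.094     ])]
0.10659610951478303 99.5526260016586
0.2342787994093116 99.71276053613269
seat rng [ 0.56124962 -0.00984869  0.08202666] block [ 0.52197414 -0.02382414  0.07389768] bar [ 0.59723085 -0.18440246  0.0920029 ] ballTop [ 0.58576037 -0.11713012  0.13991035]
```

```bash
python3 - <<'E'
from h import *
setdir(99.7); k=np.array([.587,-.122,.127])
p,q=tcp(k+[0,0,.06]); r.move_ptp(p,q)
p,q=tcp(k); print(r.move_linear(p,.12,q,f_stop=15)); r.move_gripper(.02); 
print(status.get_width(),status.get_grasp_force(),status.get_ft_force(),status.get_tool_pos()-p)
hinge=k-.265*u-[0,0,.039]
def knob(th,s=0): return hinge+u*(s+.265*np.cos(th)-.039*np.sin(th))+np.array([0,0,.265*np.sin(th)+.039*np.cos(th)])
for th in(.14,.28):
    p,q=tcp(knob(th),th); print(r.move_linear(p,.08,q,f_stop=40))
    print(status.get_width(),status.get_ft_force(),status.get_time())
c=grab("side"); save(c,"s1.png")
E
```

```text
False
0.020174415302839803 0.0 [-0.53436495 -0.22044962 -0.90982874] [-1.46850728e-05 -2.54981247e-05 -1.46631324e-05]
False
0.01973152625497145 [ 0.08182111  0.02021657 -0.31663192] 3.1
False
0.020500809441994658 [-0.58541786  0.37826223  0.93672916] 3.7167
```

View pics/s1.png

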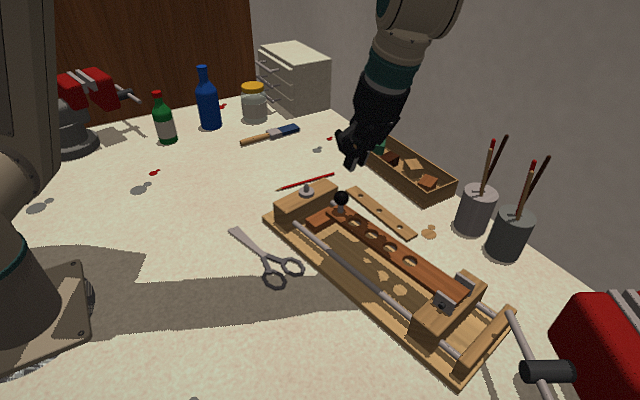

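The grasp missed. The fingers closed to 20 mm with no force, and the stay and knob haven't moved: the knob is still at (341,198). I'll check where the fingers really are by projecting the TCP into the side picture, and take a wrist view.

```bash
cat >> h.py <<'E'
def proj(c,X):
    M=np.linalg.inv(c["M"]); x=M[:3,:3]@np.array(X)+M[:3,3]; s=x[:2]/x[2]; s=s*(1+c["k1"]*(s@s)); K=np.array(c["camera_matrix"])
    return np.array([K[0,0]*s[0]+K[0,2],K[1,1]*s[1]+K[1,2]])
E
python3 - <<'E'
from h import *
setdir(99.7)
c=grab("side"); p=np.array(status.get_tool_pos()); R=Rn.from_quat(status.get_tool_rot()).as_matrix()
w=grab("wrist")
print(p,R[:,2],proj(c,p),proj(c,p-R[:,2]*r.hold_point_z),w["hand_eye"])
print(status.get_width())
A=c["image"][90:240,290:440].copy(); A=cv2.resize(A,(600,600),interpolation=2)
x=((proj(c,p)-[290,90])*4).astype(int); cv2.circle(A,tuple(map(int,x)),4,(255,0,0),1)
B=cv2.resize(w["image"][:,220:420],(200,400)); A=cv2.resize(A,(400,400))
cv2.imwrite("pics/d.png",np.hstack([A,w["image"][:,120:520]])[:,:,::-1])
E
```

```text
[ 0.58905258 -0.13668583  0.18000867] [-0.04816809  0.27281056 -0.96086119] [347.16609464 179.09021074] [349.80673499 172.21481063] [[-7.17826163e-04 -9.58305213e-01 -2.85745699e-01  7.24416503e-02]
 [ 9.99999564e-01 -5.17287990e-04 -7.77285797e-04  6.07703555e-04]
 [ 5.97064213e-04 -2.85746132e-01  9.58305166e-01 -1.76318541e-01]
 [ 0.00000000e+00  0.00000000e+00  0.00000000e+00  1.00000000e+00]]
0.020289248382041748
```

View pics/d.png

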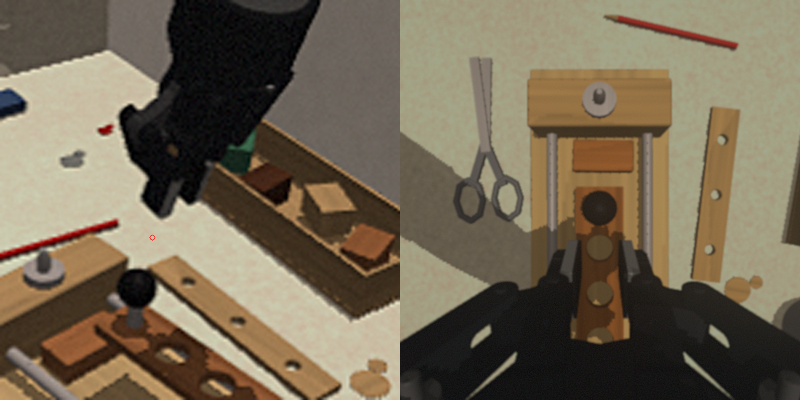

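In the crop the real fingertips end at about (348,170) in full pixels. The stated TCP projects to (347,179), so the fingers end short of it. I'll measure the gap.

```bash
python3 - <<'E'
from h import *
c=grab("side"); p=np.array(status.get_tool_pos()); R=Rn.from_quat(status.get_tool_rot()).as_matrix()
w=grab("wrist")
def cloud(c):
    v,u=np.mgrid[0:400,0:640]; K=np.array(c["camera_matrix"]); z=c["range_z"].ravel()
    s=cv2.undistortPoints(np.c_[u.ravel(),v.ravel()].astype(np.float64)[:,None],K,np.array([c["k1"],0,0,0.]))[:,0]
    X=np.c_[s*z[:,None],z]; return (X@c["M"][:3,:3].T+c["M"][:3,3])[z>0]
for c in(c,w):
    L=(cloud(c)-p)@R   # tool coords
    L=L[(abs(L[:,0])<.03)&(abs(L[:,1])<.06)&(L[:,2]>-.08)&(L[:,2]<.02)]
    for y0 in np.arange(-.06,.06,.01):
        m=L[(L[:,1]>=y0)&(L[:,1]<y0+.01)]
        if len(m)>3: print(round(y0,2),len(m),"zmax %.4f"%np.percentile(m[:,2],98), "x %.3f %.3f"%(m[:,0].min(),m[:,0].max()))
    print()
E
```

```text
-0.03 84 zmax -0.0444 x -0.012 0.008
-0.02 83 zmax -0.0353 x -0.012 0.008
0.0 40 zmax -0.0371 x -0.011 0.001
0.01 114 zmax -0.0370 x -0.013 0.002

-0.04 38 zmax -0.0772 x 0.006 0.013
-0.03 311 zmax -0.0425 x 0.006 0.013
-0.02 1044 zmax -0.0396 x -0.011 0.014
-0.01 340 zmax -0.0351 x -0.012 0.011
0.01 1309 zmax -0.0372 x -0.011 0.014
0.02 355 zmax -0.0419 x 0.006 0.014
0.03 54 zmax -0.0761 x 0.006 0.012
```

Both cameras put the real finger ends 36 mm behind the reported TCP, with lateral position correct. So the grasp point is about 54 mm behind the reported TCP. I'll correct for that and grasp again.

```bash
cat >> h.py <<'E'
HOLD=.0187+.0355   # measured: finger ends 35.5 mm behind the reported TCP
def tcp(p,th=0.):
    q,d=quat(th); return np.array(p)+d*HOLD,q
setdir(99.7); K0=np.array([.587,-.122,.127]); hinge=K0-.265*u-[0,0,.039]
def knob(th,s=0): return hinge+u*(s+.265*np.cos(th)-.039*np.sin(th))+np.array([0,0,.265*np.sin(th)+.039*np.cos(th)])
E
python3 - <<'E'
from h import *
p,q=tcp(K0+[0,0,.07]); r.move_linear(p,.15,q); r.move_gripper(.08)
p,q=tcp(K0); print(r.move_linear(p,.08,q,f_stop=10)); r.move_gripper(.02)
print(status.get_width(),status.get_grasp_force(),status.get_ft_force(),status.get_tool_pos()-p)
if status.get_width()>.025:
  for th in(.14,.28):
    p,q=tcp(knob(th),th); print(r.move_linear(p,.08,q,f_stop=30))
    print(status.get_width(),status.get_ft_force(),status.get_time())
c=grab("side"); save(c,"s2.png")
E
```

```text
False
0.02708765887481039 58.61329436302185 [-4.21521677 -0.15049445  5.25995471] [-0.00076188 -0.00019392  0.00063206]
False
0.027276447629053815 [-3.43303407 -1.17495716 -1.09379246] 7.1917
False
0.027261285477172496 [-3.5844334  -0.18960213 -1.35041683] 7.8083
```

View pics/s2.png

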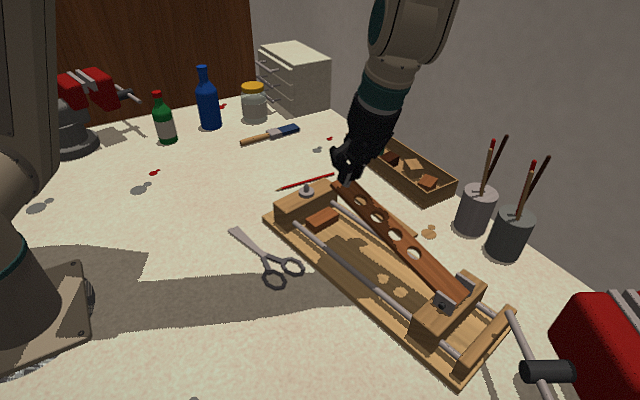

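The knob is held (pads at 27 mm) and the stay is lifted. Now I'll slide it in and look before dropping it.

```bash
python3 - <<'E'
from h import *
import pickle
p,q=tcp(knob(.28,.2366),.28); print(r.move_linear(p,.08,q,f_stop=30)); r.dwell(.2)
print(status.get_width(),status.get_ft_force(),status.get_time(),status.get_tool_pos()-p)
c=grab("side"); d=grab("scene"); pickle.dump((c,d),open("m.pkl","wb"))
A=cv2.resize(c["image"][110:290,240:440],(400,360),interpolation=2);B=cv2.resize(d["image"][160:340,180:380],(400,360),interpolation=2)
A=np.hstack([A,B]); cv2.imwrite("pics/e.png",A[:,:,::-1])
E
```

```text
False
0.027530882084104622 [-4.64033038 -2.77765388 -0.62544467] 11.1667 [-1.43010900e-03  8.29695875e-06 -7.76724815e-04]
```

View pics/e.png

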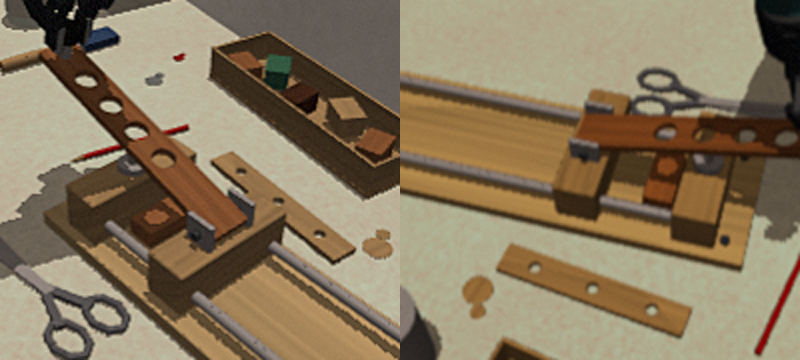

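Left of the crop (side): the holes from the knob are at (283.5,150), (295.5,163), (307.5,175.5) and (321,188.5) in full pixels. Scene: (373,229), (353.5,227.5), (332.5,225) and (312.5,226). The third hole is over the peg seat. I'll triangulate all four against the model.

```bash
python3 - <<'E'
from h import *
import pickle
a,b=pickle.load(open("m.pkl","rb"))
S=[(283.5,150),(295.5,163),(307.5,175.5),(321,188.5)];C=[(373,229),(353.5,227.5),(332.5,225),(312.5,226)]
peg=np.array([.569,-.0167,.083]); n=np.array([u[1],-u[0],0])
for i,(p,q) in enumerate(zip(S,C)):
    o1,d1=ray(a,*p);o2,d2=ray(b,*q); s=np.linalg.lstsq(np.c_[d1,-d2],o2-o1,rcond=None)[0]
    x=(o1+s[0]*d1+o2+s[1]*d2)/2-peg; L=.225-.045*i; th=.28
    print("meas u,n,z",(np.array([x@u,x@n,x[2]])*1e3).round(1),"err",round(np.linalg.norm(o1+s[0]*d1-o2-s[1]*d2)*1e3,1),
     "model",round((L*np.cos(th)-.005*np.sin(th)-.135)*1e3,1),round((L*np.sin(th)+.005*np.cos(th)+.005)*1e3,1))
E
```

```text
meas u,n,z [80.5  1.3 66.9] err 2.5 model 79.9 72.0
meas u,n,z [38.3 -0.2 54.9] err 5.6 model 36.6 59.5
meas u,n,z [-6.9 -2.8 46.4] err 3.6 model -6.6 47.1
meas u,n,z [-49.3   0.3  34. ] err 0.2 model -49.9 34.7
```

The third hole is within a millimetre or two of where the model wants it. Lowering along the arc.

```bash
python3 - <<'E'
from h import *
for th in(.19,.10,.0):
    p,q=tcp(knob(th,.2366),th); print(th,r.move_linear(p,.06,q,f_stop=12),status.get_ft_force(),(status.get_tool_pos()-p)*1e3)
r.dwell(.2); print(status.get_width(),status.get_time())
c=grab("side"); d=grab("scene")
A=cv2.resize(c["image"][130:260,220:370],(400,347),interpolation=2);B=cv2.resize(d["image"][180:310,240:390],(400,347),interpolation=2)
cv2.imwrite("pics/f.png",np.hstack([A,B])[:,:,::-1])
E
```

```text
0.19 False [-6.55500504 -1.05372652 -1.67752807] [-1.53550495  0.63095113 -0.2668583 ]
0.1 False [-6.68406527 -1.277768   -0.3502647 ] [-1.48673434  0.43064161 -0.10738074]
0.0 True [-2.26031378 -0.72928302  6.4039284 ] [-1.76354533  0.13174805  0.56647256]
0.027409651602336268 13.0583
```

View pics/f.png

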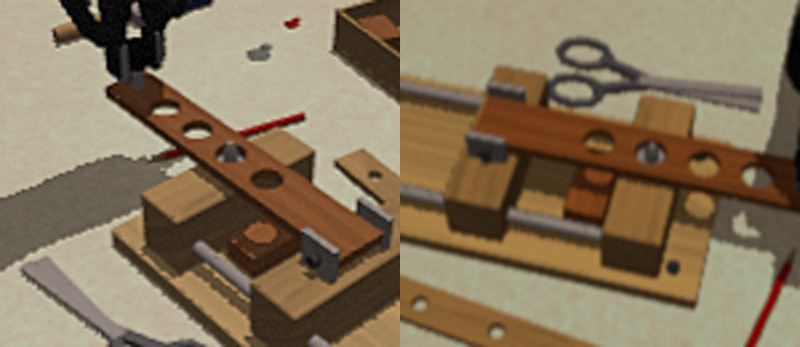

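The peg (steel tip at crop (231,152) left, (652,153) right) stands through the third hole from the knob. The motion stopped on seat contact, 0.6 mm from the level target. Releasing and retreating.

```bash
python3 - <<'E'
from h import *
r.move_gripper(.08); r.dwell(.2)
p=np.array(status.get_tool_pos()); r.move_linear(p+[0,0,.12],.12); r.dwell(.5)
print(status.get_ft_force(),status.get_width(),status.get_time())
c=grab("side"); d=grab("scene")
A=cv2.resize(c["image"][130:260,220:370],(400,347),interpolation=2);B=cv2.resize(d["image"][180:310,240:390],(400,347),interpolation=2)
cv2.imwrite("pics/g.png",np.hstack([A,B])[:,:,::-1])
# predicted hole top centres at level, vs picture
for L in(.225,.18,.135,.09):
    X=hinge+u*(.2366+L)+[0,0,.005]; print(((proj(c,X)-[220,130])*400/150).round(), ((proj(d,X)-[240,180])*400/150+[400,0]).round())
E
```

```text
[-0.01258507 -0.16699971 -0.39018676] 0.07975478076445268 15.5667
[163. 105.] [757. 174.]
[195. 128.] [703. 163.]
[229. 152.] [650. 152.]
[265. 178.] [598. 141.]
```

View pics/g.png

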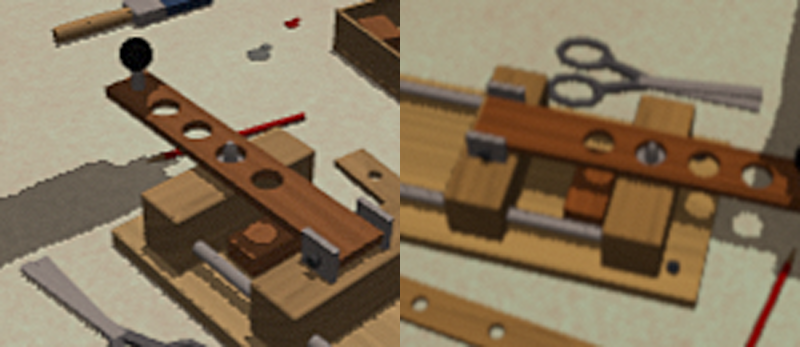

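The gripper is clear and the bar is level: its holes sit within about 2 crop pixels (under 1 camera pixel) of the level prediction. The peg stands through the third hole at (231,152) and (652,153).

```bash
python3 -c "
from h import *
print(ticket.close_job())"
```

```text
the job is handed in; nothing more can be done
None
```

The job is handed in: the stay lies flat on its seat with the peg through the third hole from the knob, and the gripper is clear, at about 16 s on the robot's clock (the first grasp missed because the fingers end about 36 mm short of the reported TCP, which I corrected for).

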